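# Grade mixed spacer sleeves on the sloping sorter

## Robot

A 6-joint arm with a two-finger parallel gripper is mounted at the origin on the work surface; the furniture and walls round the work are solid. World frame = base frame: x ahead of the robot, y to its left, z up, the work surface at z = 0. Lengths are in m, angles in rad, forces in N, time in s.
With the tool pointing down it reaches from about 0.3 to 0.75 m from the base axis. Payload 8.5 kg.
Tool frame: the origin (TCP) lies midway between the tips of the shut fingers; the grasp point (between the pads) lies 19 mm behind it; z points along the fingers, y is the line along which they close (so a half turn about z gives the same grasp; the last joint's range is limited). The gripper opens to 88 mm and grips with 3 to 60 N. Pads are 18 mm wide; open, the fingers measure 123 mm over their backs; the gripper's body (75 mm by 187 mm) begins 45 mm behind the grasp point.
Start: joints at [-1.365, 0.381, 1.297, -0, 1.464, -0.215], TCP at [0.225, -0.502, 0.239] pointing down, gripper open.
Joint ranges: [-3.11, 3.11], [-0.89, 2.33], [0.22, 2.48], [-1.42, 4.56], [0.17, 2.85], [-2.88, 2.88]. Speed limits (rad/s): [2.39, 2.39, 3.14, 3.14, 3.14, 3.14].

## Interface

Orientations are given as a unit quaternion [x, y, z, w].
In Python, from station import get_obs, read_camera, get_calibration, finish_job gives the robot as it stands.
- The arm moves only by the shell command python3 -m pendant 'ROWS'. ROWS is JSON, a list of rows, each a list of 7 numbers: the turn, a rotation vector about the tool's x, y, z in degrees, then the shift along the tool's x, y, z in cm, then the opening, from 0 (shut) to 1 (fully open). A call has 1 to 8 rows; each row is the pose to reach, as a shift and turn from the pose commanded when the call began, along the tool's axes at that moment; what a row does not reach only later rows make up. A row lasts 1/8 s, in which the tool goes at most 62.5 mm and 10.7 degrees, less where a joint would pass 70% of its speed; a pose out of reach is approached as far as the arm can. A call with a gripper value outside its range is refused whole. The fingers move at their own pace and stop on an object; the grip force is fixed at half the most. Time passes only in rows, so rows that repeat a pose let the fingers close. It gives the time, the measured TCP pose, the force, the opening and the grip force at its end, in the units of the state.
- get_obs(): the state, without advancing time (a new reading comes with each control period).
- read_camera(name): name is "scene" or "side" or "wrist"; returns the picture (420x560x3 uint8, red, green, blue); there is no depth.
- get_calibration(name): a dict with "fx", "fy", "cx", "cy" (pixels), "R" (3x3) and "t" (3): a world point X has camera coordinates R X + t. Camera axes: x right, y down, z forward; pixel columns grow to the right and rows downward; lengths in m; the calibration is good to about 2 mm. A picture is of the moment at which its call begins: read the wrist's pose just before it. get_calibration takes no time and is no camera call; for the wrist camera it gives the pose at the moment of the call.
- finish_job(): hands the job in; it is judged then, once.
The state is a dict: "time": time; "joint_positions": joint angles; "joint_velocities": joint speeds; "tau": joint torques, N m; "tcp_pos": TCP position; "ee_rot": TCP orientation; "wrist_force": force on the tool from outside, world axes, zero at the start; "ft_torque": the same for the moment, N m; "gripper_width": finger opening in m; "finger_force": force on a finger pad.
Only numpy, scipy, OpenCV 4.12 (cv2) and the standard library are available. Lean on these libraries where they do the work, as an engineer would, in place of code of your own. Each camera call takes 0.05 s, during which the arm holds its last target. There are 200 camera calls.

## Task

Pick up the tray of mixed spacer sleeves by its handle, carry it level to the high end of the sloping sorter, and tip it there so that the sleeves roll down the board and grade themselves: both short ones into the bin under the gap, both long ones into the bin at the foot. Do not touch the sleeves with the fingers, and leave the bystanding tools alone. Then stand the empty tray upright on the bench again, clear of the sorter, and let go.

Things in the scene. Friction and masses are not known exactly. Their poses are not given: they have to be found in the camera images.
- tray: steel carrying tray, 132 (x) x 171 (y) x 93 (z) mm, 250 g; origin at the centre of its underside. Flat floor 4 mm thick; side and +x walls 45 mm high; the -x end is open but for a 2 mm lip, over which it pours. Four sleeves lie along y side by side and fill the floor. Starts on the bench, -x end roughly toward the robot (yaw within 0.25 rad)
- tray_handle (a point): middle of the tray's black bridge handle, 80 mm above the tray's underside, axes as the tray: a flat-sided bar 18 mm thick (x), 168 mm long (y), 30 mm tall (63 to 93 mm above the tray's underside; sleeve tops at 34 mm). Take it from above, fingers closing along the tray's x
- tray_lip (a point): middle of the lip's top edge, 66 mm to -x of the tray's centre, 6 mm above its underside. Tipping some 8 degrees toward -x can start the first sleeve over it; the last leaves only beyond 30 degrees: tip gradually to 40 to 45 degrees
- sorter: fixed aluminium length sorter, 337 (x) x 236 (y) x 205 (z) mm; origin on the bench under its middle. The board slopes down to its own -x (roughly toward the robot, yaw -0.38 to 0.25 rad) at 22 degrees; deck top 60 mm up at x = -75, 157 mm at x = +165. It is 172 mm wide between cheeks 40 mm high; beside the landing deck wings flare out from deck level, about 31 degrees off upright, to 47 mm above it
- board_head (a point): point on the landing deck (sorter x = +75 to +168 mm), mid-width, at sorter x = +135 mm, 145 mm above the bench, axes as the sorter: pour here. A backstop behind it at x = +170 has its top 173 mm up. A tray lip 15 to 25 mm above this point, square to the sorter and within 8 mm of mid-width, works well. Keep clear of the lamp shade (x 0.63 to 0.90, y 0.24 to 0.51, from 0.32 m up)
- short_bin (a point): middle of the floor of the bin under the gap (sorter x = +8 mm; inside 147 x 172 mm, floor 5 mm up). The gap in the board is 112 mm wide (y), sorter x = -25 to +75 mm: short sleeves drop through, long ones ride over on the side ledges and roll off the foot into the long bin (sorter x = -161 to -79 mm, 172 mm wide, floor 5 mm up, walls 70 mm high)
- long_a: one of two long spacer sleeves: plain aluminium tube end, 30 mm outside diameter, 150 mm long, 90 g (+-20 %), lying along its own y axis; origin at its centre. Starts lying crosswise in the tray; the order of the four varies. Rolls freely.
- long_b: one of two long spacer sleeves: plain aluminium tube end, 30 mm outside diameter, 150 mm long, 90 g (+-20 %), lying along its own y axis; origin at its centre. Starts lying crosswise in the tray; the order of the four varies. Rolls freely.
- short_a: one of two short spacer sleeves: plain aluminium tube end, 30 mm outside diameter, 70 mm long, 42 g (+-20 %), lying along its own y axis; origin at its centre. Starts lying crosswise in the tray; the order of the four varies. Rolls freely.
- short_b: one of two short spacer sleeves: plain aluminium tube end, 30 mm outside diameter, 70 mm long, 42 g (+-20 %), lying along its own y axis; origin at its centre. Starts lying crosswise in the tray; the order of the four varies. Rolls freely.
- multimeter: bystander: multimeter lying on the bench, 148 x 74 x 43 mm, origin under its centre
- solder_spool: bystander: spool of solder, 83 x 64 x 51 mm, origin under its centre
- cutters: bystander: hand cutters lying flat, 53 x 143 x 13 mm, origin under its centre
Things that resemble listed ones, but are neither listed nor needed, are in the scene too. Leave any purple look-alike of the tray alone.

How it is judged:
By the outcome, as a careful person would: the job done as asked, in the order asked, and still so for the second after the job is handed in, with the robot touching nothing.
It also fails if it takes over 58 s, if anything falls off the work surface, if the arm or the gripper's body presses on something with over 40 N, if the wrist force passes 120 N, or if a joint passes its speed limit or range.

## Working session

There is one attempt and no reset: what is moved stays moved. The work goes in short steps, Python scripts to look and compute and a shell command to move; the robot and the scene stay as the last step left them, time stands still between calls to the robot, and variables do not carry over. Pictures are saved under pics/ and viewed, at most 10 in all, crops included, and the job is handed in when it is done.

```bash
ls; mkdir -p pics; python3 - <<'E'
from station import *
import cv2,numpy as np
o=get_obs();print(o['time'],o['tcp_pos'],o['ee_rot'],o['gripper_width'])
for n in ("scene","side"):
    c=get_calibration(n);print(n,c)
    cv2.imwrite(f"pics/{n}0.png",cv2.cvtColor(read_camera(n),cv2.COLOR_RGB2BGR))
E
```

```text
pics
0.0 [ 0.22458881 -0.50175063  0.23815095] [ 9.77950229e-01  2.08836886e-01 -1.49697957e-05 -7.09896124e-04] 0.08840831481812718
scene {'fx': 470.1677434671175, 'fy': 470.1677434671175, 'cx': 286.1916177626291, 'cy': 211.13440274320592, 'R': array([[-0.01835216, -0.9998079 ,  0.00688211],
       [-0.77878316,  0.00997771, -0.62721387],
       [ 0.62702471, -0.0168704 , -0.77881667]]), 't': array([0.11328418, 0.5194945 , 1.14039581])}
side {'fx': 450.7436323521946, 'fy': 450.7436323521946, 'cx': 274.11019408670575, 'cy': 211.4738926479926, 'R': array([[-0.97028231,  0.24185022,  0.00779188],
       [ 0.12202768,  0.51686354, -0.84732599],
       [-0.20895331, -0.82119459, -0.53101597]]), 't': array([ 0.50006975, -0.01922875,  1.49978865])}
```

View pics/scene0.png

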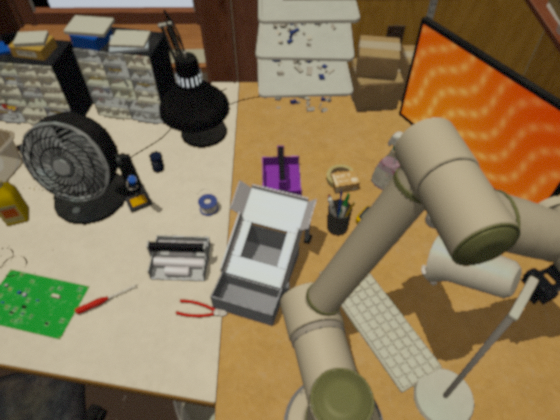

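View pics/side0.png

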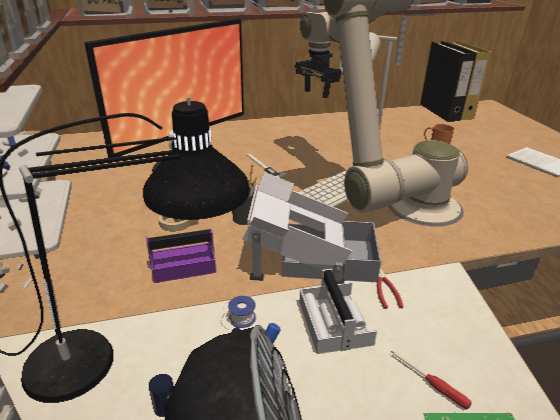

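The scene picture shows the grey tray with its black handle at about (180,258), holding sleeves, and the purple look-alike at (282,175). The sorter lies between about (215,315) and (315,185). The tray meant is the grey one with white and grey sleeves. I'll confirm it in an enlarged crop.

```bash
python3 - <<'E'
import cv2
a=cv2.imread("pics/scene0.png")[175:325,135:335]
cv2.imwrite("pics/c1.png",cv2.resize(a,None,fx=4,fy=4,interpolation=cv2.INTER_CUBIC))
b=cv2.imread("pics/side0.png")[170:360,235:390]
cv2.imwrite("pics/c2.png",cv2.resize(b,None,fx=3,fy=3,interpolation=cv2.INTER_CUBIC))
E
```

```text
(no output)
```

View pics/c1.png

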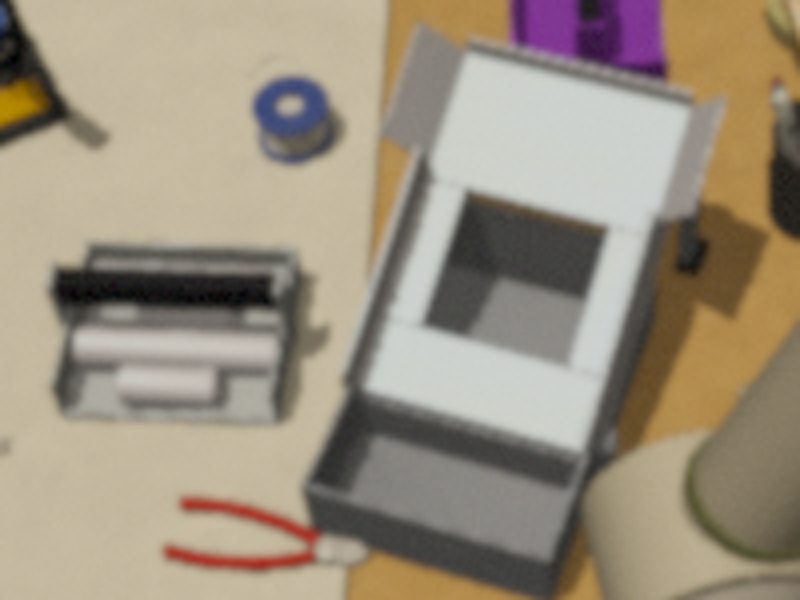

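View pics/c2.png

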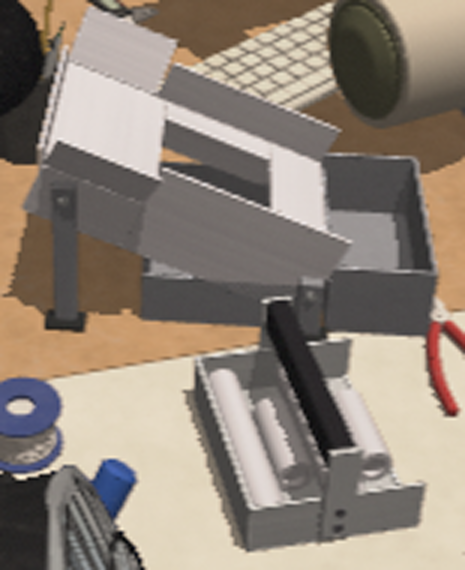

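The crops confirm it. The grey tray has a long and a short sleeve in front of its handle, with its open end toward the robot. I'll fit (x, y, yaw) of the tray and sorter from their corners in both pictures.

```bash
cat > h.py <<'E'
from station import *
import cv2,numpy as np
from scipy.optimize import least_squares
def proj(c,X): 
    p=np.asarray(X)@c['R'].T+c['t']; return np.c_[c['fx']*p[:,0]/p[:,2]+c['cx'],c['fy']*p[:,1]/p[:,2]+c['cy']]
def place(q,P):
    P=np.asarray(P,float);c,s=np.cos(q[2]),np.sin(q[2])
    return np.c_[q[0]+c*P[:,0]-s*P[:,1],q[1]+s*P[:,0]+c*P[:,1],P[:,2]+(q[3] if len(q)>3 else 0)]
def fit(views,q0):
    # views: list of (calib, px Nx2, model mm Nx3)
    f=lambda q:np.concatenate([(proj(c,place(q,np.array(M)/1e3))-px).ravel() for c,px,M in views])
    r=least_squares(f,q0,loss='soft_l1'); return r.x,[np.round(e,1).tolist() for e in np.split(r.fun*0+f(r.x),[sum(2*len(v[1]) for v in views[:i+1]) for i in range(len(views)-1)])]
E
python3 - <<'E'
from h import *
S,D=get_calibration('scene'),get_calibration('side')
s=lambda L:np.array(L)/4+[135,175]
d=lambda L:np.array(L)/3+[235,170]
tr=[(S,s([(60,415),(280,422),(90,247),(298,250)]),[(-66,85.5,0),(-66,-85.5,0),(66,85.5,45),(66,-85.5,45)]),
 (D,d([(245,548),(422,518),(195,358),(350,340),(425,485)]),[(66,85.5,0),(-66,85.5,0),(66,-85.5,45),(-66,-85.5,45),(-66,85.5,45)])]
so=[(S,s([(472,38),(692,95),(465,188),(607,228),(427,325),(570,362),(365,395),(580,450),(308,488)]),[(170,86,173),(170,-86,173),(75,56,120.6),(75,-56,120.6),(-25,56,80.2),(-25,-56,80.2),(-75,86,60),(-75,-86,60),(-163,88,70)]),
 (D,d([(415,157),(435,272),(430,330),(143,315)]),[(-163,-88,70),(-163,88,70),(-163,88,0),(84,88,0)])]
for v,q in((tr,(.5,.25,0)),(so,(.5,.1,-.2))):
    for vv in (v,v[:1],v[1:]):
        x,e=fit(vv,q);print(np.round(x,4),e)
o=get_obs();print(o['time'])
E
```

```text
[ 0.4746  0.4223 -0.0651] [[-1.0, 0.6, 1.4, 1.4, -1.9, -2.4, 1.7, -0.8], [0.1, 1.4, -0.8, 3.2, -0.3, -3.5, 0.2, -3.6, 0.8, -0.3]]
[ 0.4748  0.4225 -0.0724] [[-1.2, 0.4, 1.2, 1.6, -1.7, -2.6, 1.8, -0.7]]
[ 0.4746  0.4221 -0.0638] [[0.1, 1.3, -0.8, 3.1, -0.4, -3.6, 0.2, -3.7, 0.8, -0.4]]
[ 0.4426  0.1763 -0.3249] [[-0.7, 0.2, -0.0, -0.5, 0.4, 0.0, 1.4, -0.5, -1.4, 0.7, -0.1, 1.7, -1.6, -1.5, 2.1, 1.0, -0.7, -0.4], [-0.2, -1.0, 0.5, -1.3, -1.4, 0.6, -0.1, 0.0]]
[ 0.443   0.1757 -0.3206] [[-0.7, 0.2, -0.0, -0.7, 0.5, -0.0, 1.6, -0.7, -1.2, 0.7, 0.2, 1.5, -1.3, -1.5, 2.5, 0.8, -0.3, -0.4]]
[ 0.4425  0.1778 -0.3298] [[0.3, -0.6, 0.7, -0.8, -1.3, 1.1, -0.0, 0.3]]
0.1
```

Both views agree within 2 mm: the tray is at (0.475, 0.422, yaw −0.066) and the sorter at (0.443, 0.176, yaw −0.325). Next I'll work out the approach rows along an arc at safe height.

```bash
cat >> h.py <<'E'
from scipy.spatial.transform import Rotation as Ro
def pose(phi,tilt=0):
    c,s=np.cos(phi),np.sin(phi); return Ro.from_matrix(np.c_[(-s,c,0),(c,s,0),(0,0,-1)])*Ro.from_rotvec([-np.radians(tilt),0,0])
def row(p0,R0,p,R):  # turn deg, shift cm in tool axes of R0
    return np.r_[(R0.inv()*R).as_rotvec(degrees=True),R0.inv().apply(np.array(p)-p0)*100].round(2).tolist()
def now():
    o=get_obs(); return o['tcp_pos'],Ro.from_quat(o['ee_rot'])
E
python3 - <<'E'
from h import *
p,R=now()
A,B,C=(.40,-.3,.26),(.47,0,.27),(.4747,.4223,.20)
print(row(p,R,A,pose(-.85)));print(row(p,R,B,pose(-.45)))
print(row(p,R,C,pose(-.066)))
E
```

```text
[-0.07, -0.03, -17.19, 24.25, -11.26, -2.16]
[-0.06, -0.04, -40.11, 42.9, -35.78, -3.12]
[-0.05, -0.05, -62.11, 60.57, -74.13, 3.93]
```

```bash
python3 -m pendant '[[0,0,-6,8,-4,-1,1],[0,0,-12,16,-7.5,-1.5,1],[0,0,-17,24,-11,-2,1],[0,0,-24,28.5,-16.5,-2.5,1],[0,0,-30,33,-22,-3,1],[0,0,-35,38,-28,-3,1],[0,0,-40,43,-36,-3,1],[0,0,-40,43,-36,-3,1]]'; python3 - <<'E'
from h import *
p,R=now()
print(p,row(p,R,(.4747,.4223,.20),pose(-.066)))
E
```

```text
time: 1.1
tcp_pos: [0.4525, -0.0668, 0.2672]
ee_rot: [0.847, 0.531, -0.0, -0.0]
wrist_force: [1.3, -1.0, -0.5]
gripper_width: 0.0884
finger_force: 0.0
[ 0.45251636 -0.06675358  0.26721333] [-0.02, -0.0, -22.07, 44.98, -19.32, 6.73]
```

```bash
python3 -m pendant '[[0,0,-4,5.5,-2.4,0,1],[0,0,-8,11,-4.8,0,1],[0,0,-12,16.5,-7.2,0,1],[0,0,-16,22,-9.6,0,1],[0,0,-20,28,-12,0,1],[0,0,-22,34,-14.5,1,1],[0,0,-22,40,-17,2,1],[0,0,-22,45,-19.3,2,1]]'; python3 - <<'E'
from h import *
p,R=now()
print(p,row(p,R,(.4747,.4223,.20),pose(-.066)))
E
```

```text
time: 2.1
tcp_pos: [0.4749, 0.4211, 0.2462]
ee_rot: [0.731, 0.683, -0.001, -0.0]
wrist_force: [1.2, -1.0, 0.4]
gripper_width: 0.088
finger_force: 0.0
[0.47486047 0.42114784 0.24615935] [-0.09, 0.07, -0.11, 0.12, -0.02, 4.62]
```

```bash
python3 -m pendant '[[0,0,0,0,0,0,1],[0,0,0,0,0,0,1]]'; python3 - <<'E'
from h import *
p,R=now()
print(p,row(p,R,(.4747,.4223,.20),pose(-.066)))
c=get_calibration('wrist');im=read_camera('wrist').copy()
q=(.4747,.4223,-.066)
h=[place(q,np.array([(a,b,z) for a,b in((9,84),(-9,84),(-9,-84),(9,-84))])/1e3) for z in(.0,)]
for P,z in(([(9,84),(-9,84),(-9,-84),(9,-84)],93),([(66,85.5),(-66,85.5),(-66,-85.5),(66,-85.5)],45),):
    u=proj(c,place(q,np.array([(a,b,z) for a,b in P])/1e3));cv2.polylines(im,[np.int32(u.round())],True,(255,0,0),1)
cv2.imwrite('pics/w1.png',cv2.cvtColor(im,cv2.COLOR_RGB2BGR))
E
```

```text
time: 2.35
tcp_pos: [0.4752, 0.4189, 0.2469]
ee_rot: [0.731, 0.683, -0.001, 0.0]
wrist_force: [-0.1, -0.5, 0.9]
gripper_width: 0.088
finger_force: 0.0
[0.4751558  0.4188609  0.24686301] [-0.05, 0.05, -0.1, 0.34, -0.07, 4.69]
```

View pics/w1.png

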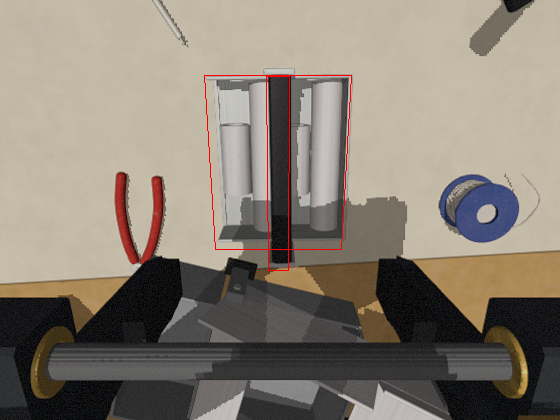

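The wrist view shows the order from the lip as short, long, short, long. The bar at columns 271–292 matches the prediction in x. The tray centre is about 3 mm further toward +y (end plates at rows 69 and 268, against 76 and 270 predicted). I'll descend with that correction.

```bash
python3 -m pendant '[[0,0,0,0.5,0,4,1],[0,0,0,0.6,0,8,1],[0,0,0,0.6,0,12,1],[0,0,0,0.6,0,15,1],[0,0,0,0.6,0,17,1],[0,0,0,0.6,0,18.4,1],[0,0,0,0.6,0,18.4,1],[0,0,0,0.6,0,18.4,1]]'; python3 -m pendant '[[0,0,0,0,0,0,0.4],[0,0,0,0,0,0,0.1],[0,0,0,0,0,0,0],[0,0,0,0,0,0,0],[0,0,0,0,0,0,0],[0,0,0,0,0,0,0],[0,0,0,0,0,0,0]]'
```

```text
time: 3.4
tcp_pos: [0.4762, 0.4252, 0.0644]
ee_rot: [0.731, 0.683, 0.001, 0.0]
wrist_force: [0.0, 0.0, 0.1]
gripper_width: 0.0884
finger_force: 0.0
time: 4.28
tcp_pos: [0.4757, 0.4253, 0.0633]
ee_rot: [0.731, 0.683, -0.0, -0.0]
wrist_force: [0.9, -0.0, -0.1]
gripper_width: 0.0199
finger_force: 0.6
```

```bash
python3 -m pendant '[[0,0,0,0,0,0,0],[0,0,0,0,0,0,0],[0,0,0,0,0,0,0],[0,0,0,0,0,-0.5,0],[0,0,0,0,0,-1.5,0],[0,0,0,0,0,-3,0],[0,0,0,0,0,-3.5,0],[0,0,0,0,0,-3.5,0]]'; python3 - <<'E'
from h import *
o=get_obs();p,R=now()
print(o['wrist_force'],o['ft_torque'],(R.inv()*pose(-.066)).as_rotvec(degrees=True))
# carry waypoints: tray origin level; TCP is at tray z+.063
sq=(.4427,.1763,-.325);T=.0633
for x,y,z in((175,-3,.225),(201,-3,.225)): print(place(sq,[[x/1e3,y/1e3,z+T]]))
E
```

```text
time: 5.28
tcp_pos: [0.4758, 0.4253, 0.0989]
ee_rot: [0.731, 0.683, 0.0, 0.0]
wrist_force: [-0.6, -0.6, -5.7]
gripper_width: 0.0177
finger_force: 30.0
[-0.63267021 -0.5840789  -5.6832819 ] [-0.01453889  0.0381341  -0.02970871] [ 0.04221259 -0.03290131 -0.10673312]
[[0.60758095 0.11757801 0.2883    ]]
[[0.63221987 0.10927598 0.2883    ]]
```

```bash
python3 -m pendant '[[0,0,0,0,0,-1.5,0],[0,0,0,0,0,-4,0],[0,0,0,0,0,-7.5,0],[0,0,0,0,0,-11.5,0],[0,0,0,0,0,-15,0],[0,0,0,0,0,-18,0],[0,0,0,0,0,-19.7,0],[0,0,0,0,0,-20,0]]'; python3 - <<'E'
from h import *
p,R=now()
print(p,row(p,R,(.50,.16,.30),pose(-.325)))
E
```

```text
time: 6.28
tcp_pos: [0.4757, 0.4253, 0.2999]
ee_rot: [0.731, 0.683, 0.001, 0.0]
wrist_force: [-0.3, -0.5, -4.7]
gripper_width: 0.018
finger_force: 30.0
[0.47572433 0.42528109 0.29994589] [0.1, -0.09, 14.73, -26.3, 4.22, -0.03]
```

```bash
python3 -m pendant '[[0,0,0.5,-0.6,0.1,0,0],[0,0,1.2,-2,0.3,0,0],[0,0,2.5,-4,0.6,0,0],[0,0,3.7,-6.5,1,0,0],[0,0,5,-9,1.4,0,0],[0,0,6.5,-11.5,1.8,0,0],[0,0,8,-14,2.2,0,0],[0,0,9.3,-16.5,2.6,0,0]]';python3 -m pendant '[[0,0,1.4,-2.5,0.2,0,0],[0,0,2.7,-4.8,0.2,0,0],[0,0,3.8,-6.8,0.2,0,0],[0,0,4.6,-8.3,0.2,0,0],[0,0,5.1,-9.3,0.2,0,0],[0,0,5.4,-9.8,0.2,0,0],[0,0,5.4,-9.8,0.2,0,0]]'; python3 - <<'E'
from h import *
p,R=now()
sq=(.4427,.1763,-.325);t=place(sq,[[.201,-.0,.288]])[0]
print(p,row(p,R,t,pose(-.325)))
E
```

```text
time: 7.28
tcp_pos: [0.4901, 0.2571, 0.2979]
ee_rot: [0.784, 0.62, -0.001, -0.0]
wrist_force: [0.7, -0.1, -5.6]
gripper_width: 0.0177
finger_force: 30.0
time: 8.15
tcp_pos: [0.47, 0.163, 0.2983]
ee_rot: [0.812, 0.584, 0.0, -0.0]
wrist_force: [0.2, 0.3, -5.3]
gripper_width: 0.0177
finger_force: 30.0
[0.47004863 0.16300023 0.29834036] [0.0, -0.01, 0.03, 0.38, 17.08, 1.03]
```

```bash
python3 -m pendant '[[0,0,0,0.1,0.4,0,0],[0,0,0,0.2,1.2,0,0],[0,0,0,0.3,2.4,0,0],[0,0,0,0.4,4,0,0],[0,0,0,0.4,5.8,0,0],[0,0,0,0.4,7.7,0,0],[0,0,0,0.4,9.6,0,0],[0,0,0,0.4,11.5,0,0]]';python3 -m pendant '[[0,0,0,0,1.7,0,0],[0,0,0,0,3.1,0,0],[0,0,0,0,4.2,0,0],[0,0,0,0,5,0,0],[0,0,0,0,5.4,0,0],[0,0,0,0,5.6,0,0],[0,0,0,0,5.6,0,0],[0,0,0,0,5.6,0,0]]'; python3 - <<'E'
from h import *
p,R=now()
sq=(.4427,.1763,-.325)
t=place(sq,[[.201,-.0,.288]])[0]
print(p,row(p,R,t,pose(-.325)))
c=get_calibration('wrist');im=read_camera('wrist').copy()
q=(*place(sq,[[.201,0,0]])[0,:2],-.325)
P=[(75,86,120.6),(170,86,158.9),(170,-86,158.9),(75,-86,120.6)]
u=proj(c,place(sq,np.array(P)/1e3));cv2.polylines(im,[np.int32(u.round())],True,(0,255,0),1)
u=proj(c,place(sq,np.array([(-75,86,60),(-75,-86,60),(75,-56,120.6),(-25,-56,80.2),(-25,56,80.2),(75,56,120.6)])/1e3));cv2.polylines(im,[np.int32(u.round())],True,(0,255,0),1)
M=np.array([(66,85.5,45),(-66,85.5,45),(-66,-85.5,45),(66,-85.5,45)])/1e3
q=(p[0],p[1],-.325,p[2]-.0633)
u=proj(c,place(q,M));cv2.polylines(im,[np.int32(u.round())],True,(255,0,0),1)
cv2.imwrite('pics/w2.png',cv2.cvtColor(im,cv2.COLOR_RGB2BGR))
cv2.imwrite('pics/s2.png',cv2.cvtColor(read_camera('scene'),cv2.COLOR_RGB2BGR))
E
```

```text
time: 9.15
tcp_pos: [0.5818, 0.1295, 0.2979]
ee_rot: [0.812, 0.583, -0.0, -0.0]
wrist_force: [-0.2, 0.5, -5.5]
gripper_width: 0.0177
finger_force: 30.0
time: 10.15
tcp_pos: [0.6332, 0.1124, 0.2985]
ee_rot: [0.812, 0.584, 0.0, 0.0]
wrist_force: [0.1, 0.3, -4.8]
gripper_width: 0.0179
finger_force: 30.0
[0.63316256 0.11243798 0.29851985] [0.01, -0.0, 0.04, -0.03, 0.01, 1.05]
```

View pics/w2.png

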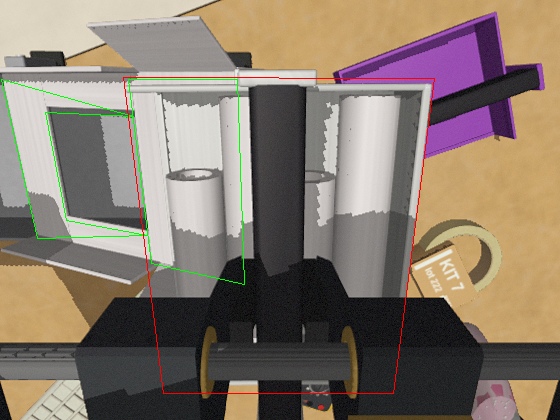

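```bash
python3 - <<'E'
import cv2
a=cv2.imread('pics/w2.png')
b=cv2.resize(a[55:125,0:140],None,fx=5,fy=5,interpolation=cv2.INTER_CUBIC)[:350,:700]
d=cv2.resize(a[55:105,300:440],None,fx=5,fy=5,interpolation=cv2.INTER_CUBIC)
import numpy as np
cv2.imwrite('pics/c3.png',np.vstack([b,d]))
E
```

```text
(no output)
```

View pics/c3.png

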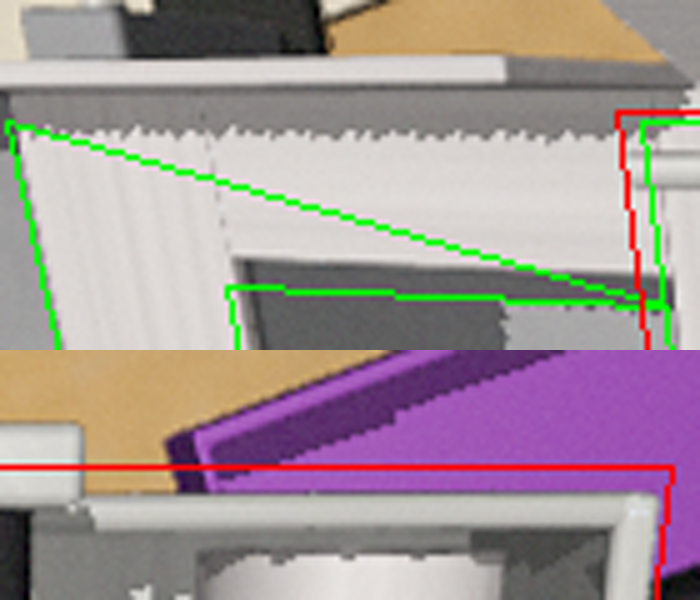

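The zoomed crop shows the sorter gap edge about 4–5 px to +y of the estimate, and the tray wall about 2.5 mm to −y of the TCP centre. I'll shift 5 mm toward sorter +y and work out the tipping schedule about the lip.

```bash
cat >> h.py <<'E'
SQ=(.4427,.1763,-.325)
def lip_tcp(th,lz,lx=.135,ly=.005):
    t=np.radians(th); return place(SQ,[[lx+.066*np.cos(t)-.0573*np.sin(t),ly,lz+.066*np.sin(t)+.0573*np.cos(t)]])[0]
def sched(ths):
    p,R=now()
    for th in ths:
        lz=np.interp(th,[0,6,9,12,16,20,25,30,45],[.186,.183,.180,.178,.174,.171,.167,.164,.163]); print(th,row(p,R,lip_tcp(th,lz),pose(-.325,th)))
E
python3 -c "
from h import *
sched([0,2,4,6])"
```

```text
0 [0.01, -0.01, 0.04, 0.47, 0.0, 5.52]
2 [-1.99, -0.01, 0.04, 0.47, -0.2, 5.39]
4 [-3.99, -0.01, 0.04, 0.47, -0.41, 5.27]
6 [-5.99, -0.01, 0.04, 0.47, -0.63, 5.16]
```

```bash
python3 -m pendant '[[0,0,0,0.2,0,0.8,0],[0,0,0,0.5,0,2,0],[0,0,0,0.5,0,3.3,0],[0,0,0,0.5,0,4.5,0],[0,0,0,0.5,0,5.2,0],[-1,0,0,0.5,-0.1,5.45,0],[-2,0,0,0.5,-0.2,5.4,0],[-3,0,0,0.5,-0.3,5.3,0]]'; python3 -c "
from h import *
sched([4,6,8,10])"
```

```text
time: 11.25
tcp_pos: [0.6321, 0.1181, 0.2459]
ee_rot: [0.812, 0.583, 0.016, 0.022]
wrist_force: [-0.0, -0.4, -4.5]
gripper_width: 0.0179
finger_force: 30.0
4 [-0.89, -0.02, 0.03, -0.03, -0.12, 0.01]
6 [-2.89, -0.02, 0.03, -0.03, -0.33, -0.11]
8 [-4.89, -0.02, 0.03, -0.03, -0.56, -0.13]
10 [-6.89, -0.02, 0.03, -0.03, -0.79, -0.17]
```

```bash
python3 -m pendant '[[-1,0,0,0,-0.1,0,0],[-2,0,0,0,-0.2,-0.05,0],[-3,0,0,0,-0.33,-0.1,0],[-3.8,0,0,0,-0.43,-0.1,0],[-4.6,0,0,0,-0.52,-0.12,0],[-5.4,0,0,0,-0.62,-0.15,0],[-6.2,0,0,0,-0.72,-0.15,0],[-7,0,0,0,-0.8,-0.17,0]]'; python3 -c "
from h import *
sched([10,11,12,14,16])
for n in ('scene','side'): cv2.imwrite(f'pics/{n}3.png',cv2.cvtColor(read_camera(n),cv2.COLOR_RGB2BGR))"
```

```text
time: 12.25
tcp_pos: [0.6244, 0.1206, 0.2466]
ee_rot: [0.809, 0.581, 0.051, 0.071]
wrist_force: [-0.2, 0.7, -5.6]
gripper_width: 0.0178
finger_force: 30.0
10 [0.04, -0.0, 0.03, -0.02, 0.02, -0.06]
11 [-0.96, -0.0, 0.03, -0.02, -0.09, -0.11]
12 [-1.96, -0.0, 0.03, -0.02, -0.21, -0.16]
14 [-3.96, -0.01, 0.03, -0.02, -0.45, -0.18]
16 [-5.96, -0.01, 0.03, -0.02, -0.71, -0.2]
```

```bash
python3 -m pendant '[[-0.7,0,0,0,-0.07,-0.1,0],[-1.4,0,0,0,-0.15,-0.13,0],[-2.1,0,0,0,-0.23,-0.16,0],[-2.8,0,0,0,-0.31,-0.17,0],[-3.5,0,0,0,-0.4,-0.18,0],[-4.2,0,0,0,-0.48,-0.18,0],[-5,0,0,0,-0.58,-0.19,0],[-5,0,0,0,-0.58,-0.19,0]]'; python3 -c "
from h import *
sched([16,18,20,22])
cv2.imwrite('pics/side4.png',cv2.cvtColor(read_camera('side'),cv2.COLOR_RGB2BGR))"
```

```text
time: 13.35
tcp_pos: [0.6185, 0.1226, 0.2475]
ee_rot: [0.805, 0.579, 0.076, 0.106]
wrist_force: [1.1, 0.4, -4.0]
gripper_width: 0.0182
finger_force: 30.0
16 [-1.0, -0.01, 0.04, -0.02, -0.11, -0.01]
18 [-3.0, -0.01, 0.04, -0.02, -0.36, -0.09]
20 [-5.0, -0.01, 0.04, -0.02, -0.61, -0.16]
22 [-7.0, -0.01, 0.04, -0.02, -0.88, -0.21]
```

View pics/side4.png

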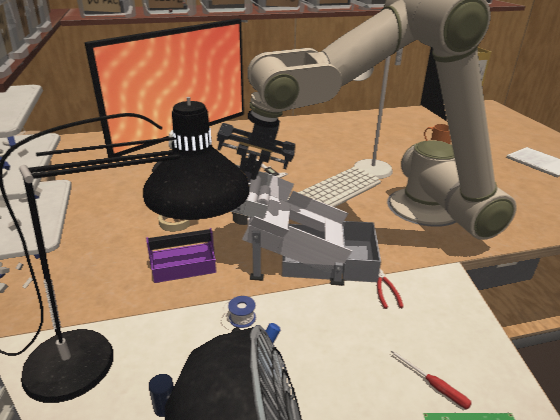

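The side view shows the tray tilted over the board head at about (265,185), with nothing jammed. The lamp shade hides the rest. I'll continue tipping gradually.

```bash
python3 -m pendant '[[-0.8,0,0,0,-0.1,0,0],[-1.6,0,0,0,-0.18,-0.03,0],[-2.4,0,0,0,-0.28,-0.06,0],[-3.2,0,0,0,-0.38,-0.09,0],[-4,0,0,0,-0.48,-0.12,0],[-4.8,0,0,0,-0.58,-0.15,0],[-4.8,0,0,0,-0.58,-0.15,0],[-4.8,0,0,0,-0.58,-0.15,0]]'; python3 -c "
from h import *
sched([20,22,24,26])"
```

```text
time: 14.4
tcp_pos: [0.6131, 0.1244, 0.2474]
ee_rot: [0.8, 0.575, 0.1, 0.14]
wrist_force: [0.2, 0.1, -5.5]
gripper_width: 0.018
finger_force: 30.0
20 [-0.2, -0.01, 0.03, -0.02, -0.06, -0.02]
22 [-2.2, -0.01, 0.03, -0.02, -0.32, -0.1]
24 [-4.2, -0.01, 0.03, -0.02, -0.59, -0.16]
26 [-6.2, -0.01, 0.03, -0.02, -0.86, -0.24]
```

```bash
python3 -m pendant '[[-0.8,0,0,0,-0.1,-0.03,0],[-1.6,0,0,0,-0.2,-0.06,0],[-2.4,0,0,0,-0.31,-0.08,0],[-3.2,0,0,0,-0.42,-0.1,0],[-4,0,0,0,-0.53,-0.11,0],[-5,0,0,0,-0.66,-0.12,0],[-5,0,0,0,-0.66,-0.12,0],[-5,0,0,0,-0.66,-0.12,0]]'; python3 -c "
from h import *
sched([25,26,28,30,32])"
```

```text
time: 15.4
tcp_pos: [0.6068, 0.1265, 0.2464]
ee_rot: [0.793, 0.57, 0.125, 0.174]
wrist_force: [0.0, -1.0, -4.8]
gripper_width: 0.0176
finger_force: 30.0
25 [-0.2, -0.01, 0.03, -0.02, -0.06, -0.08]
26 [-1.2, -0.01, 0.03, -0.02, -0.18, -0.14]
28 [-3.2, -0.02, 0.03, -0.02, -0.44, -0.25]
30 [-5.2, -0.02, 0.03, -0.02, -0.71, -0.36]
32 [-7.2, -0.02, 0.03, -0.02, -0.94, -0.55]
```

```bash
python3 -m pendant '[[-0.8,0,0,0,-0.12,-0.1,0],[-1.6,0,0,0,-0.23,-0.16,0],[-2.4,0,0,0,-0.34,-0.2,0],[-3.2,0,0,0,-0.44,-0.25,0],[-4,0,0,0,-0.55,-0.3,0],[-5,0,0,0,-0.68,-0.35,0],[-5,0,0,0,-0.68,-0.35,0],[-5,0,0,0,-0.68,-0.35,0]]'; python3 -c "
from h import *
sched([30,32,35,37])"
```

```text
time: 16.4
tcp_pos: [0.5998, 0.129, 0.2471]
ee_rot: [0.785, 0.564, 0.15, 0.209]
wrist_force: [-0.4, -0.6, -2.4]
gripper_width: 0.0178
finger_force: 30.0
30 [-0.15, -0.04, 0.02, -0.03, -0.06, 0.02]
32 [-2.15, -0.04, 0.02, -0.03, -0.28, -0.19]
35 [-5.15, -0.04, 0.02, -0.03, -0.61, -0.5]
37 [-7.15, -0.04, 0.02, -0.03, -0.84, -0.7]
```

```bash
python3 -m pendant '[[-0.8,0,0,0,-0.1,-0.06,0],[-1.6,0,0,0,-0.2,-0.14,0],[-2.4,0,0,0,-0.28,-0.22,0],[-3.2,0,0,0,-0.38,-0.3,0],[-4,0,0,0,-0.46,-0.38,0],[-5,0,0,0,-0.57,-0.47,0],[-5,0,0,0,-0.57,-0.47,0],[-5,0,0,0,-0.57,-0.47,0]]'; python3 -c "
from h import *
sched([35,38,40,42])"
```

```text
time: 17.4
tcp_pos: [0.5927, 0.1313, 0.2479]
ee_rot: [0.775, 0.557, 0.175, 0.243]
wrist_force: [-0.2, -0.2, -2.0]
gripper_width: 0.0178
finger_force: 30.0
35 [-0.2, -0.02, 0.03, -0.02, 0.0, -0.06]
38 [-3.2, -0.02, 0.02, -0.02, -0.32, -0.38]
40 [-5.2, -0.02, 0.02, -0.02, -0.54, -0.59]
42 [-7.2, -0.02, 0.02, -0.02, -0.77, -0.78]
```

```bash
python3 -m pendant '[[-1,0,0,0,-0.1,-0.12,0],[-2,0,0,0,-0.2,-0.25,0],[-3,0,0,0,-0.31,-0.37,0],[-4,0,0,0,-0.42,-0.48,0],[-5,0,0,0,-0.53,-0.58,0],[-6,0,0,0,-0.64,-0.68,0],[-7,0,0,0,-0.75,-0.77,0],[-7,0,0,0,-0.75,-0.77,0]]'; python3 -m pendant '[[0,0,0,0,0,0,0],[0,0,0,0,0,0,0],[0,0,0,0,0,0,0],[0,0,0,0,0,0,0]]'; python3 -c "
from h import *
a=cv2.cvtColor(read_camera('scene'),cv2.COLOR_RGB2BGR)[170:330,190:330]
b=cv2.cvtColor(read_camera('side'),cv2.COLOR_RGB2BGR)[160:300,230:390]
w=cv2.cvtColor(read_camera('wrist'),cv2.COLOR_RGB2BGR)
z=lambda i,s:cv2.resize(i,s,interpolation=cv2.INTER_CUBIC)
top=np.hstack([z(a,(350,400)),z(b,(450,400))])
cv2.imwrite('pics/m5.png',np.vstack([top,np.pad(z(w,(266,200)),((0,0),(0,534),(0,0)))]))
print(get_obs()['wrist_force'])"
```

```text
time: 18.4
tcp_pos: [0.5824, 0.1347, 0.2498]
ee_rot: [0.759, 0.545, 0.208, 0.29]
wrist_force: [-0.5, -0.1, -1.9]
gripper_width: 0.0175
finger_force: 30.0
time: 18.9
tcp_pos: [0.5827, 0.1346, 0.2499]
ee_rot: [0.759, 0.545, 0.208, 0.29]
wrist_force: [0.0, -0.2, -2.1]
gripper_width: 0.0179
finger_force: 30.0
[ 0.50664714 -0.09141276 -2.4145283 ]
```

View pics/m5.png

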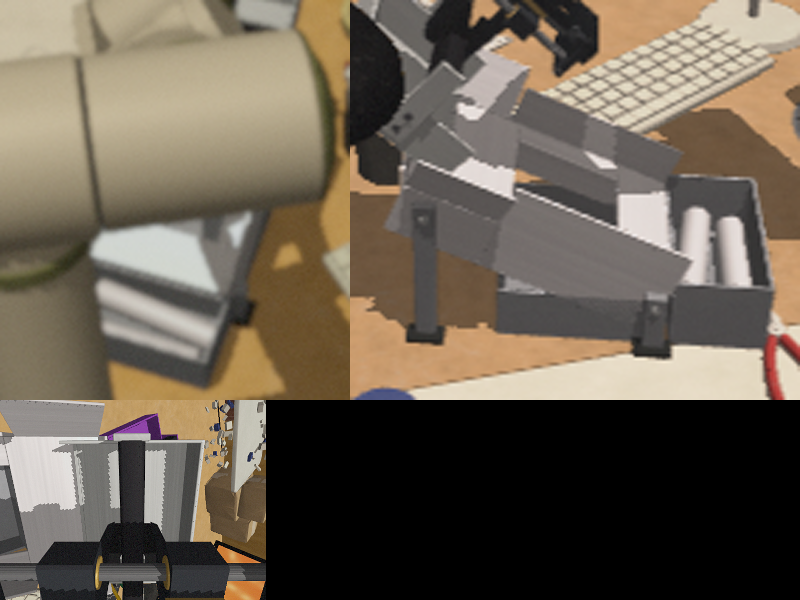

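The two long sleeves lie in the long bin at (690–735, 215–285) in the side part, and the wrist part shows the tray and deck empty. Something white shows in the short bin at (515,280). The tray can now go back.

```bash
python3 -c "
from h import *
p,R=now()
for w,f,t in (((p[0],p[1],p[2]+.04),-.325,42),((p[0],p[1],.335),-.325,42),((.54,.145,.335),-.325,20),((.49,.163,.31),-.325,0)): print(row(p,R,w,pose(f,t)))"
```

```text
[-0.2, -0.02, 0.02, 0.0, 2.67, -2.98]
[-0.2, -0.02, 0.02, 0.0, 5.67, -6.34]
[21.8, -0.02, 0.02, -0.37, 2.41, -9.26]
[41.8, -0.01, 0.03, -0.26, -3.22, -10.93]
```

```bash
python3 -m pendant '[[0,0,0,0,1.3,-1.5,0],[0,0,0,0,3.3,-3.7,0],[0,0,0,0,5.7,-6.3,0],[7,0,0,-0.1,4.7,-7.3,0],[15,0,0,-0.3,3.5,-8.3,0],[23,0,0,-0.3,1.9,-9.4,0],[32,0,0,-0.3,-0.5,-10.2,0],[39,0,0,-0.3,-2.5,-10.7,0]]'; python3 -c "
from h import *
p,R=now();print(get_obs()['wrist_force'])
for w,f,t in (((.49,.163,.31),-.325,0),((.476,.29,.305),-.2,0),((.4757,.4253,.30),-.066,0)): print(row(p,R,w,pose(f,t)))"
```

```text
time: 20.05
tcp_pos: [0.4961, 0.1606, 0.3133]
ee_rot: [0.812, 0.583, 0.014, 0.019]
wrist_force: [-0.1, -0.3, -3.2]
gripper_width: 0.0177
finger_force: 30.0
[-0.05773942 -0.34086187 -3.21968856]
[2.64, -0.03, 0.03, 0.03, -0.67, 0.3]
[2.63, 0.14, -7.13, 11.63, -6.06, 0.56]
[2.62, 0.32, -14.8, 24.44, -10.42, 0.86]
```

```bash
python3 -m pendant '[[2.6,0,-1,1.5,-1,0.2,0],[2.6,0,-3,5,-2.8,0.3,0],[2.6,0.1,-5,9,-4.8,0.4,0],[2.6,0.2,-7.5,13,-6.6,0.5,0],[2.6,0.2,-10,17,-8,0.6,0],[2.6,0.3,-12.5,21,-9.4,0.8,0],[2.6,0.3,-14.3,23.7,-10.2,0.9,0],[2.6,0.3,-14.8,24.4,-10.4,0.9,0]]'; python3 -m pendant '[[0,0,0,0,0,0,0],[0,0,0,0,0,0,0]]';python3 -c "
from h import *
p,R=now()
print(row(p,R,(.4757,.4253,.064),pose(-.066)))"
```

```text
time: 21.05
tcp_pos: [0.476, 0.426, 0.2982]
ee_rot: [0.729, 0.684, 0.0, 0.002]
wrist_force: [0.4, -0.8, -2.6]
gripper_width: 0.0177
finger_force: 30.0
time: 21.3
tcp_pos: [0.4764, 0.4238, 0.2993]
ee_rot: [0.731, 0.683, 0.001, 0.002]
wrist_force: [0.1, -0.1, -2.6]
gripper_width: 0.0178
finger_force: 30.0
[0.2, 0.09, -0.08, 0.18, -0.17, 23.53]
```

```bash
python3 -m pendant '[[0.2,0,0,0.1,0,2,0],[0.2,0,0,0.1,0,5.5,0],[0.2,0,0,0.1,0,10,0],[0.2,0,0,0.1,0,14.5,0],[0.2,0,0,0.1,0,18.5,0],[0.2,0,0,0.1,0,21.3,0],[0.2,0,0,0.1,0,22.6,0],[0.2,0,0,0.1,0,23,0]]'; python3 -m pendant '[[0,0,0,0,0,0.1,0],[0,0,0,0,0,0.2,0],[0,0,0,0,0,0.35,0],[0,0,0,0,0,0.5,0],[0,0,0,0,0,0.5,0]]'
```

```text
time: 22.3
tcp_pos: [0.4773, 0.425, 0.0692]
ee_rot: [0.73, 0.683, -0.0, 0.0]
wrist_force: [-0.3, -1.0, -3.0]
gripper_width: 0.0175
finger_force: 30.0
time: 22.92
tcp_pos: [0.4769, 0.4253, 0.0639]
ee_rot: [0.73, 0.683, -0.001, 0.0]
wrist_force: [-0.3, -0.6, -3.0]
gripper_width: 0.0181
finger_force: 30.0
```

```bash
python3 -m pendant '[[0,0,0,0,0,0.05,0],[0,0,0,0,0,0.1,0],[0,0,0,0,0,0.15,0],[0,0,0,0,0,0.15,0]]'
```

```text
time: 23.42
tcp_pos: [0.4769, 0.4253, 0.0633]
ee_rot: [0.73, 0.683, -0.0, 0.0]
wrist_force: [-2.0, -1.6, 5.1]
gripper_width: 0.018
finger_force: 30.0
```

Contact: the force has changed from −3 to +5 N. I'll release and rise.

```bash
python3 -m pendant '[[0,0,0,0,0,0,0.3],[0,0,0,0,0,0,0.7],[0,0,0,0,0,0,1],[0,0,0,0,0,0,1],[0,0,0,0,0,0,1],[0,0,0,0,0,0,1],[0,0,0,0,0,0,1],[0,0,0,0,0,0,1]]'; python3 -m pendant '[[0,0,0,0,0,-1,1],[0,0,0,0,0,-3,1],[0,0,0,0,0,-7,1],[0,0,0,0,0,-12,1],[0,0,0,0,0,-17,1],[0,0,0,0,0,-20,1],[0,0,0,-4,-4,-22,1],[0,0,0,-6,-8,-22,1]]'; python3 -c "
from h import *
z=lambda i:cv2.resize(cv2.cvtColor(i,cv2.COLOR_RGB2BGR),(400,300))
Z=lambda i,s:cv2.resize(cv2.cvtColor(i,cv2.COLOR_RGB2BGR),s,interpolation=cv2.INTER_CUBIC)
a=read_camera('scene');b=read_camera('side');w=read_camera('wrist')
cv2.imwrite('pics/m6.png',np.vstack([np.hstack([Z(a[175:325,135:335],(400,300)),Z(b[170:360,215:395],(400,300))]),np.hstack([z(w),z(b)])]))
print(get_obs()['wrist_force'])"
```

```text
time: 24.42
tcp_pos: [0.4769, 0.4253, 0.0625]
ee_rot: [0.73, 0.683, -0.001, 0.0]
wrist_force: [0.2, 0.7, 1.0]
gripper_width: 0.0881
finger_force: 0.0
time: 25.42
tcp_pos: [0.3926, 0.37, 0.2847]
ee_rot: [0.73, 0.683, 0.001, 0.001]
wrist_force: [0.1, 1.0, -1.1]
gripper_width: 0.0879
finger_force: 0.0
[-0.04360535  0.17755111 -0.21310447]
```

View pics/m6.png

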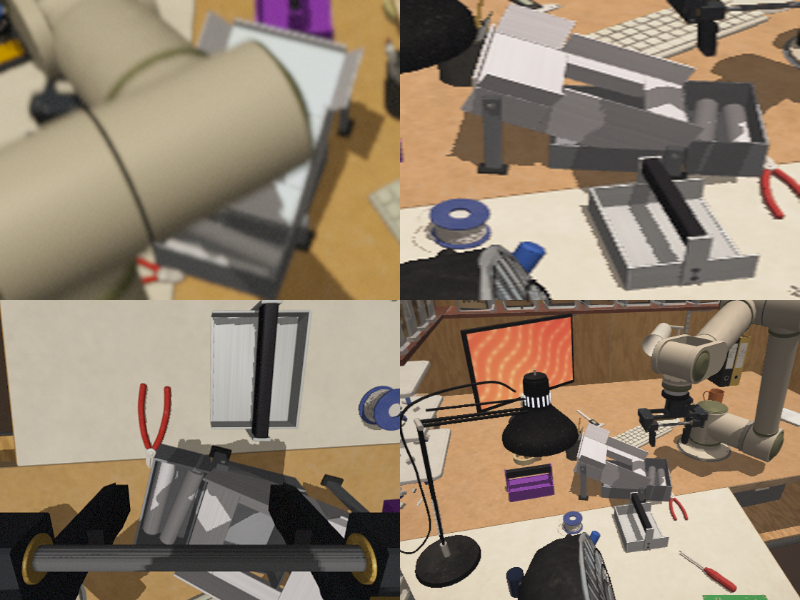

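The tray stands upright, empty and clear of the sorter. Both long sleeves are in the long bin, the deck is clear and the bystanders have not moved.

```bash
python3 -m pendant '[[0,0,0,0,0,0,1],[0,0,0,0,0,0,1],[0,0,0,0,0,0,1]]' && python3 -c "
from station import finish_job
print(finish_job())"
```

```text
time: 25.95
tcp_pos: [0.3938, 0.3712, 0.2822]
ee_rot: [0.73, 0.683, -0.001, 0.0]
wrist_force: [0.0, 0.2, -0.5]
gripper_width: 0.0876
finger_force: 0.0
the job is handed in; nothing more can be done
None
```

I handed the job in at about 26 s: the tray stands empty and upright, clear of the sorter, and both long sleeves are in the foot bin; I never clearly saw the two short ones, but with the tray and deck empty they should be in the bin under the gap.

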